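# Line up square tubes in the corner of a squaring plate

## Robot

A 6-joint arm with a two-finger parallel gripper is mounted at the origin on the work surface. World frame = base frame: x ahead of the robot, y to its left, z up, the work surface at z = 0. Lengths are in m, angles in rad, forces in N, time in s.
With the tool pointing down it reaches from about 0.35 to 0.875 m from the base axis. Payload 15.5 kg.
Tool frame: the origin (TCP) lies where the fingers leave the gripper's body, on its centre line; the fingertips stand 73 mm ahead of it and the grasp point (between the pads) lies 54 mm ahead of it; z points along the fingers, y is the line along which they close (so a half turn about z gives the same grasp; the last joint's range is limited). The gripper opens to 85 mm and grips with 20 to 120 N. Pads are 22 mm wide; open, the fingers measure 114 mm over their backs; the gripper's body (76 mm by 85 mm) begins 54 mm behind the grasp point. The pads swing forward as they close: fully open they stand 13 mm farther back than shut.
Start: joints at [-1.44, 0.494, 1.345, -0, 1.302, -0.096], TCP at [0.141, -0.609, 0.304] pointing down, gripper open.
Joint ranges: [-2.91, 2.91], [-0.82, 2.16], [0.22, 2.67], [-1.22, 4.37], [0.12, 2.79], [-3.08, 3.08]. Speed limits (rad/s): [1.89, 1.89, 2.57, 3.01, 3.01, 3.01].

## Interface

Orientations are given as a rotation vector (axis times angle).
In Python, from plant import env, camera, nets gives the robot as it stands.
- The arm moves only by the tool apply_moves, never from a script. Its argument "motion" is a list of rows, each an object with "jaw": the finger opening in mm, from 0 to 85.4; "offset": the shift along the tool's x, y, z in units of 60 mm (1.0 is 60 mm), a list of three; "spin": the turn about the tool's z in units of 10 degrees (1.0 is 10 degrees). In form: [{"jaw": jaw, "offset": [x, y, z], "spin": spin}, ...]. A call has 1 to 20 rows; each row is the pose to reach, as a shift and turn from the pose commanded when the call began, along the tool's axes at that moment; what a row does not reach only later rows make up. A row lasts 1/8 s, in which the tool goes at most 62.5 mm and 10.7 degrees, less where a joint would pass 70% of its speed; a pose out of reach is approached as far as the arm can. A call with a gripper value outside its range is refused whole. The fingers move at their own pace and stop on an object; "force" is the grip in N (left out, the last holds). Time passes only in rows, so rows that repeat a pose let the fingers close. It gives the time, the measured TCP pose, the force, the opening and the grip force at its end, in the units of the state.
- env.sense(): the state, without advancing time (a new reading comes with each control period).
- camera(name): name is "side" or "top" or "wrist"; returns a dict with "frame" (420x560x3 uint8, blue, green, red), "intrinsics" (3x3 intrinsics, pixels), "extrinsics" (4x4, takes a point from camera to world coordinates). Camera axes: x right, y down, z forward; pixel columns grow to the right and rows downward; lengths in m; the calibration is good to about 2 mm. A picture is of the moment at which its call begins. There is no depth.
- env.close_job(): hands the job in; it is judged then, once.
Trained networks look in a picture, given as the dict that the camera call returned (one of the last four; its "shot" number tells which), for a name from the list of things; names that differ only in an ending like _2 or _b are one class to them, and where a whole thing is asked for, a point or a joint stands for the part that bears it (a point fixed in the world has none). Each returns a list of dicts, best first, with "confidence" (0 to 1); they miss things now and then, are a little off and sometimes report something else, mostly with a low value. They report only what shows in the picture. A call takes as long as a camera call. They do not tell look-alikes from the thing itself.
- nets.search_frame(label, picture): "xy" ([column, row] in pixels, amid what is visible of it).
- nets.masks_of(label, picture): "pixels" (420x560 bool, what is visible of it) and "xy" ([column, row] in pixels, amid what is visible of it).
The state is a dict: "time_s": time; "joint_pos": joint angles; "joint_velocities": joint speeds; "joint_efforts": joint torques, N m; "eef_pos": TCP position; "orientation": TCP orientation; "wrist_force": force on the tool from outside, world axes, zero at the start; "torque": the same for the moment, N m; "width": opening from 0.0 (shut) to 1.0 (fully open); "grasp_force": force on a finger pad.
Only numpy, scipy, OpenCV 4.12 (cv2) and the standard library are available. Lean on these libraries where they do the work, as an engineer would, in place of code of your own. Each camera call takes 0.05 s, during which the arm holds its last target. There are 200 camera calls.

## Task

Take the two square tubes out of the sloped bin and lay them flat, side by side, in the corner of the squaring plate, so that a line can be marked across both: lengthwise along the side stop, the first tight against the side stop, the second tight against the first, and an end of each right up against the end stop. Leave the angle piece lying in its compartment, and do not disturb the hammer or the can.

Things in the scene. Friction and masses are not known exactly. Their poses are not given: they have to be found in the camera images.
- tube_a: One of two identical hollow steel square tubes, open at both ends: 120 mm long, 35 x 35 mm outside, 3 mm wall, about 0.32 kg. Origin: centre of its underside; x along its length, z out of its top face (35 mm up). Starts in one of the bin's compartments, on the sloping floor, its lower end at the low wall, midway between the dividers.
- tube_a_mid (a point): The centre of tube_a's bulk, 17.5 mm above its origin; same axes.
- tube_b: The other square tube, the same as tube_a in every way, in another compartment. Which compartment holds what changes from start to start.
- tube_b_mid (a point): The centre of tube_b's bulk, 17.5 mm above its origin; same axes.
- angle_piece: A piece of plain steel angle (L section), 120 mm long, legs 35 mm wide and 4 mm thick, one leg flat on the compartment's floor, the other upright along its +y edge. Origin: centre of its underside, x along its length. It stays in its compartment.
- bin: Fixed green-painted sheet-steel bin, 170 mm deep (x), 304 mm wide (y); three compartments 96 mm wide centred at y = -100, 0, +100 mm. Floor slopes 0.26 rad, low at -x. Walls and dividers, 4 mm thick, stand 30 mm above the floor, square to it; highest rim 90 mm above the bench. Origin: on the bench under its centre (floor 38 mm above); axes level. Bin and plate may swap sides.
- plate: Fixed dark steel squaring plate, 240 x 240 x 20 mm, flat on the bench. Two bright steel stop bars, 15 mm wide, rise 16 mm above its top: the end stop along its +x edge, the side stop along its +y edge, meeting in a right angle. Origin: centre of its underside, axes along its edges, z up.
- corner (a point): Inner corner of the two stops, on the plate's top face (105, 105, 20 mm from the plate's origin); plate's axes. The end stop's inner face is the plane x = 0, the side stop's y = 0; the free top of the plate lies towards -x and -y, 225 mm each way.
- hammer: A loose hand hammer lying on the bench beyond the plate and bin; not to be disturbed.
- can: A plain aluminium can, 60 mm across, 130 mm tall, standing on the bench beyond the plate and bin; origin at the centre of its underside. Not to be disturbed.
Not all that is in view belongs to the job. Leave any green or turquoise look-alike of the tube_b alone.

How it is judged:
At the end, for the whole second after the job is handed in: Both tubes at rest, flat on the plate (3 mm), parallel to the side stop (0.04 rad): one within 4 mm of the side stop, the other beside it, within 5 mm of its place with no gaps, each with an end within 4 mm of the end stop; angle piece within 25 mm of where it was (x of tube_a_mid in the frame of corner between -0.064 and -0.058 m and z of tube_a_mid in the frame of corner between 0.0145 and 0.0205 m and angle between the x axis of each of tube_a, tube_b and the x axis of plate, either way round below 0.04 rad and linear speed of each of tube_a, tube_b below 0.01 m/s and angular speed of each of tube_a, tube_b below 0.1 rad/s and x of tube_b_mid in the frame of corner between -0.064 and -0.058 m and z of tube_b_mid in the frame of corner between 0.0145 and 0.0205 m and ((y of tube_a_mid in the frame of corner between -0.0215 and -0.0155 m and y of tube_b_mid in the frame of corner between -0.0575 and -0.05 m) or (y of tube_b_mid in the frame of corner between -0.0215 and -0.0155 m and y of tube_a_mid in the frame of corner between -0.0575 and -0.05 m)) and distance of angle_piece from where it was at the start of the episode below 0.025 m); the robot touches nothing.
It fails at once if the angle piece is taken from or shifted in its compartment by more than 25 mm (distance of angle_piece from where it was at the start of the episode above 0.025 m).
It fails at once if the hammer is moved by more than 20 mm (distance of hammer from where it was at the start of the episode above 0.02 m).
It fails at once if the can is moved by more than 20 mm (distance of can from where it was at the start of the episode above 0.02 m).
It also fails if it takes over 67 s, if anything falls off the work surface, if the arm or the gripper's body presses on something with over 40 N, if the wrist force passes 120 N, or if a joint passes its speed limit or range.

## Working session

There is one attempt and no reset: what is moved stays moved. The work goes in short steps, Python scripts to look and compute and a tool call to move; the robot and the scene stay as the last step left them, time stands still between calls to the robot, and variables do not carry over. Pictures are saved under pics/ and viewed, at most 10 in all, crops included, and the job is handed in when it is done.

Besides the shell and the picture viewer there is one more tool, called after "Emit:" in YAML: its name, and indented under it one key for each argument. apply_moves: Moves the arm, as the interface text tells. Its arguments: {"type":"object","properties":{"motion":{"type":"array","items":{"type":"object","properties":{"jaw":{"type":"number"},"offset":{"type":"array","items":{"type":"number"}},"spin":{"type":"number"}}}},"force":{"type":"number"}},"required":["motion"]}

```bash
mkdir -p pics; ls
python3 - <<'E'
from plant import env,camera,nets
import cv2,numpy as np
for n in ("top","side"):
    p=camera(n); cv2.imwrite(f"pics/{n}0.png",p["frame"])
    print(n,p["intrinsics"].tolist(),np.round(p["extrinsics"],4).tolist())
    for l in ("tube_a","angle_piece","bin","plate","hammer","can"):
        print(l,[(np.round(d["xy"],1).tolist(),round(d["confidence"],2)) for d in nets.search_frame(l,p)])
print(env.sense())
E
```

```text
pics
top [[441.076530626425, 0.0, 278.7248112786746], [0.0, 441.076530626425, 206.22007077391305], [0.0, 0.0, 1.0]] [[0.0202, -0.995, 0.0983, 0.4382], [-0.9998, -0.0192, 0.0113, 0.0576], [-0.0093, -0.0985, -0.9951, 1.2313], [0.0, 0.0, 0.0, 1.0]]
tube_a [([120.3, 256.4], 0.76), ([255.8, 229.0], 0.64), ([157.1, 300.4], 0.6), ([179.5, 233.3], 0.59)]
angle_piece [([217.4, 231.9], 0.82)]
bin [([222.2, 218.5], 0.88)]
plate [([400.5, 228.5], 0.79)]
hammer [([237.0, 140.0], 0.85)]
can [([358.0, 125.3], 0.75)]
side [[541.5470290768906, 0.0, 279.9539456957966], [0.0, 541.5470290768906, 204.11368102091154], [0.0, 0.0, 1.0]] [[-0.6421, -0.588, 0.4919, -0.1315], [-0.7664, 0.4767, -0.4306, 0.6778], [0.0187, -0.6535, -0.7567, 1.1133], [0.0, 0.0, 0.0, 1.0]]
tube_a [([245.2, 358.4], 0.95), ([172.8, 351.0], 0.83), ([215.2, 281.7], 0.81)]
angle_piece [([245.0, 258.0], 0.74)]
bin [([234.1, 255.7], 0.93), ([370.3, 166.4], 0.66)]
plate []
hammer [([208.2, 195.5], 0.89)]
can [([293.2, 121.6], 0.97)]
{'time_s': 0.7, 'joint_pos': array([-1.43951740e+00,  4.93582388e-01,  1.34549010e+00, -1.56619781e-05,
        1.30249959e+00, -9.55057472e-02]), 'joint_velocities': array([ 5.69685343e-04,  3.08499471e-05,  7.43954257e-05, -9.49773687e-04,
       -3.03737349e-04,  1.48617580e-03]), 'joint_efforts': array([-2.78053245e-03, -8.81853676e+01, -3.84227443e+01, -4.30623795e-04,
        7.89863352e-04,  1.26817221e-05]), 'eef_pos': array([ 0.140525  , -0.60900281,  0.30389128]), 'orientation': array([ 3.12139582e+00,  3.55473750e-01, -2.31396329e-05]), 'wrist_force': array([ 0.42917768, -0.35076515,  0.48788065]), 'torque': array([-0.01474961,  0.02562496, -0.02256247]), 'grasp_force': 0.0, 'width': 0.9984741810564915}
```

Run:
```python
import cv2
t=cv2.imread("pics/top0.png");cv2.imwrite("pics/top0c.png",cv2.resize(t[80:360,80:500],None,fx=1.9,fy=1.9,interpolation=cv2.INTER_CUBIC))
```

```text
(no output)
```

View pics/top0c.png

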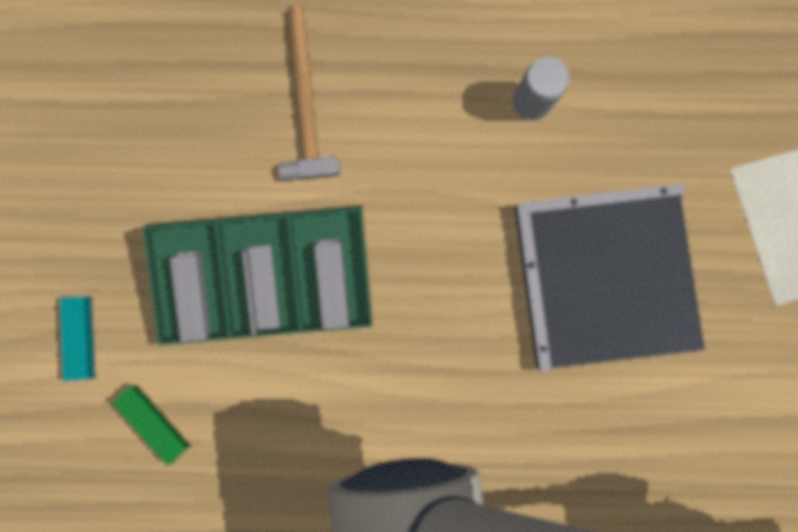

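View pics/side0.png

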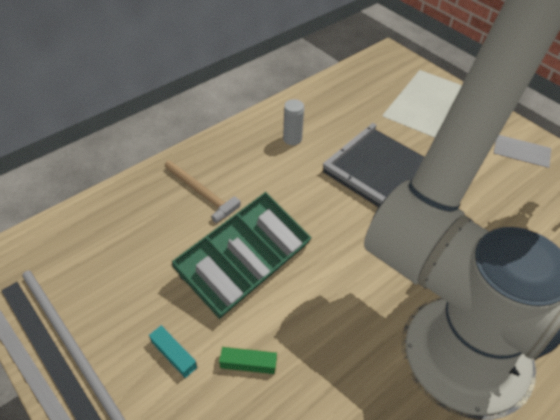

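The top view (crop pixel/1.9+80) shows what could be taken for a tube. In full top pixels:
- Grey bars in the bin at (180,233) left, (217,232) middle and (256,229) right.
- Look-alikes outside the bin: turquoise at (120,256) and green at (157,300).

The middle bar has an upright leg along its left (+y) edge, so it is the angle piece. The tubes are therefore the left and right bars. The plate's corner is at its upper left, near (357,191). In the side view the bin rim corners are about (174,264), (266,196), (311,238) and (222,313).

```bash
cat > h.py <<'E'
from plant import env,camera,nets
import numpy as np,cv2
from scipy.optimize import least_squares
S=.26
def cam(p): return p["intrinsics"],p["extrinsics"]
def proj(c,P):
    K,E=c; q=(np.atleast_2d(P)-E[:3,3])@E[:3,:3]; q=q@K.T; return q[:,:2]/q[:,2:]
def place(t,P): # t=x,y,yaw[,z]
    c,s=np.cos(t[2]),np.sin(t[2]); P=np.asarray(P,float)
    z=t[3] if len(t)>3 else 0
    return P@np.array([[c,s,0],[-s,c,0],[0,0,1]])+[t[0],t[1],z]
def fit(model,obs,t0):  # obs: list of (cam, Nx2 pixels, NaN where unseen)
    f=lambda t:np.concatenate([np.nan_to_num((proj(c,place(t,model))-px)).ravel() for c,px in obs])
    r=least_squares(f,t0,loss="soft_l1"); return r.x,np.abs(r.fun).reshape(-1,2)
def slope(s,y,n): # point in bin frame from slope coords
    return [s*np.cos(S)-n*np.sin(S),y,.038+s*np.sin(S)+n*np.cos(S)]
L=.085/np.cos(S)
RIM=np.array([slope(L,.152,.03),slope(L,-.152,.03),slope(-L,-.152,.03),slope(-L,.152,.03)])
STOP=np.array([[.12,.12,.036],[.12,-.12,.036],[-.12,.12,.036],[-.12,-.12,.02]])
E
python3 - <<'E'
from h import *
T=cam(camera("top"));Sd=cam(camera("side"));n=np.nan
f=lambda a:np.array(a)/1.9+80
bt=f([(147,225),(362,207),(371,325),(158,344)]); bs=np.array([(174,264),(266,196),(311,238),(222,313.)])
for o in ([(T,bt)],[(T,bt),(Sd,bs)]): print("bin",*[np.round(v,3).tolist() for v in fit(RIM,o,[.4,.2,.08,0])])
pt=f([(517,205),(684,185),(545,370),(704,348)])
ps=np.array([(324,166),(373,127),(n,n),(n,n)])
for o in ([(T,pt)],[(T,pt),(Sd,ps)]): print("plate",*[np.round(v,3).tolist() for v in fit(STOP,o,[.4,-.2,.08,0])])
E
```

```text
bin [0.509, 0.239, 0.1, -0.03] [[0.43, 0.598], [0.545, 0.258], [0.029, 1.132], [1.723, 0.031]]
bin [0.508, 0.236, 0.106, -0.022] [[0.235, 0.255], [0.316, 0.639], [1.269, 1.115], [2.329, 0.729], [2.699, 0.902], [1.984, 1.942], [0.828, 3.601], [0.287, 5.684]]
plate [0.512, -0.271, 0.147, -0.02] [[1.284, 0.131], [0.925, 0.287], [0.823, 0.018], [0.632, 0.165]]
plate [0.512, -0.273, 0.143, -0.024] [[1.884, 0.141], [0.558, 0.134], [0.641, 0.262], [0.581, 0.348], [0.191, 0.713], [0.366, 0.852], [0.0, 0.0], [0.0, 0.0]]
```

```bash
cat >> h.py <<'E'
from scipy.spatial.transform import Rotation as Ro
def goto(x,y,z,yaw=None): # print offsets (60mm units) and spin for target TCP, tool down with tool x at world yaw
    s=env.sense(); R=Ro.from_rotvec(s["orientation"]).as_matrix()
    y0=np.arctan2(R[1,0],R[0,0]); o=R.T@(np.array([x,y,z])-s["eef_pos"])/.06
    d=0 if yaw is None else (y0-yaw)
    print("pos",np.round(s["eef_pos"],4),"yaw",round(y0,4),"t",s["time_s"],"-> offset",np.round(o,3),"spin",round(np.degrees(d)/10,3)); return o
E
python3 - <<'E'
from h import *
p=camera("wrist");K,E=cam(p);s=env.sense();R=Ro.from_rotvec(s["orientation"]).as_matrix()
print(K.round(1).tolist(),(R.T@(E[:3,3]-s["eef_pos"])).round(4),(R.T@E[:3,:3]).round(3).tolist())
goto(.45,-.28,.36,.145)
E
```

```text
[[305.3, 0.0, 278.0], [0.0, 305.3, 206.2], [0.0, 0.0, 1.0]] [ 0.074  -0.0006 -0.0705] [[-0.001, -0.957, -0.29], [1.0, -0.001, -0.001], [0.001, -0.29, 0.957]]
pos [ 0.1405 -0.609   0.3039] yaw 0.2267 t 0.85 -> offset [ 6.259 -4.183 -0.935] spin 0.468
```

Emit:
apply_moves:
  motion:
    - {"jaw":50,"offset":[7.1,-4.15,-0.95],"spin":0.45}
    - {"jaw":50,"offset":[7.1,-4.15,-0.95],"spin":0.45}
    - {"jaw":50,"offset":[7.1,-4.15,-0.95],"spin":0.45}
    - {"jaw":50,"offset":[7.1,-4.15,-0.95],"spin":0.45}
    - {"jaw":50,"offset":[7.1,-4.15,-0.95],"spin":0.45}
    - {"jaw":50,"offset":[7.1,-4.15,-0.95],"spin":0.45}
    - {"jaw":50,"offset":[7.1,-4.15,-0.95],"spin":0.45}
    - {"jaw":50,"offset":[7.1,-4.15,-0.95],"spin":0.45}
    - {"jaw":50,"offset":[7.1,-4.15,-0.95],"spin":0.45}
    - {"jaw":50,"offset":[7.1,-4.15,-0.95],"spin":0.45}
    - {"jaw":50,"offset":[7.1,-4.15,-0.95],"spin":0.45}
    - {"jaw":50,"offset":[7.1,-4.15,-0.95],"spin":0.45}
    - {"jaw":50,"offset":[7.1,-4.15,-0.95],"spin":0.45}

```text
time_s: 2.48
eef_pos: [0.4992, -0.2711, 0.3609]
orientation: [-3.133, -0.231, 0.0]
wrist_force: [-0.6, 0.0, 0.0]
width: 0.585
grasp_force: 0.0
```

Run:
```python
from h import *
import pickle
p=camera("wrist"); pickle.dump(cam(p),open("w1.pkl","wb")); cv2.imwrite("pics/w1.png",p["frame"]); 
t=camera("top"); cv2.imwrite("pics/t1.png",t["frame"]); goto(.5,.235,.36,.105)
```

```text
pos [ 0.4994 -0.2709  0.3609] yaw 0.1477 t 2.575 -> offset [ 1.25  -8.338  0.015] spin 0.244
```

View pics/w1.png

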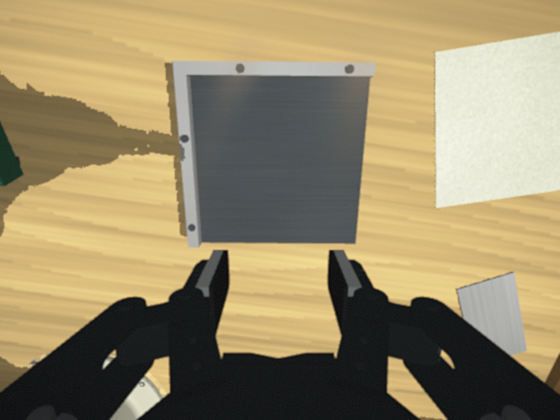

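The wrist view shows the plate nearly square to the image. Its stop corners are at about (174,62), (374,63) and (188,247), and its free corner at (356,243).

Emit:
apply_moves:
  motion:
    - {"jaw":50,"offset":[1.0,-8.3,0.0],"spin":0.25}
    - {"jaw":50,"offset":[1.0,-8.3,0.0],"spin":0.25}
    - {"jaw":50,"offset":[1.0,-8.3,0.0],"spin":0.25}
    - {"jaw":50,"offset":[1.0,-8.3,0.0],"spin":0.25}
    - {"jaw":50,"offset":[1.0,-8.3,0.0],"spin":0.25}
    - {"jaw":50,"offset":[1.0,-8.3,0.0],"spin":0.25}
    - {"jaw":50,"offset":[1.0,-8.3,0.0],"spin":0.25}
    - {"jaw":50,"offset":[1.0,-8.3,0.0],"spin":0.25}
    - {"jaw":50,"offset":[1.0,-8.3,0.0],"spin":0.25}
    - {"jaw":50,"offset":[1.0,-8.3,0.0],"spin":0.25}
    - {"jaw":50,"offset":[1.0,-8.3,0.0],"spin":0.25}

```text
time_s: 3.95
eef_pos: [0.4856, 0.2296, 0.361]
orientation: [3.137, 0.162, 0.0]
wrist_force: [-0.2, 0.9, 0.2]
width: 0.589
grasp_force: 0.0
```

Run:
```python
from h import *
import pickle
W=pickle.load(open("w1.pkl","rb"));T=cam(camera("top"))
def sub(f,pts):
    g=cv2.GaussianBlur(cv2.cvtColor(cv2.imread(f),cv2.COLOR_BGR2GRAY),(3,3),0)
    c=np.float32(pts).reshape(-1,1,2); return cv2.cornerSubPix(g,c,(4,4),(-1,-1),(3,50,.01))[:,0]
ws=sub("pics/w1.png",[(174,62),(374,63),(188,247),(356,243)])
pt=np.array([(517,205),(684,185),(545,370),(704,348)])/1.9+80
ts=sub("pics/top0.png",pt)
print(ws.tolist(),ts.round(1).tolist())
for o in ([(W,ws)],[(W,ws),(T,ts)]): print(*[np.round(v,4).tolist() for v in fit(STOP,o,[.51,-.27,.147,0])])
t=fit(STOP,[(W,ws),(T,ts)],[.51,-.27,.147])[0]; print("z0",t,"corner",place(t,[[.105,.105,.02]]))
g=place(t,[[.105,.105,.036],[.105,.105,.02],[-.12,.105,.036]]);print(proj(W,g))
p=camera("wrist"); pickle.dump(cam(p),open("w2.pkl","wb")); cv2.imwrite("pics/w2.png",p["frame"])
for l in ("tube_a","angle_piece"): print(l,[(np.round(d["xy"],1).tolist(),round(d["confidence"],2)) for d in nets.search_frame(l,p)])
goto(.5,.235,.36,.105)
```

```text
[[171.65220642089844, 62.30953598022461], [374.0, 63.0], [188.87942504882812, 247.14402770996094], [354.7242431640625, 243.1887664794922]] [[352.0, 187.39999389648438], [440.0, 177.39999389648438], [366.79998779296875, 274.70001220703125], [450.3999938964844, 263.1000061035156]]
[0.5102, -0.2618, 0.1431, -0.0021] [[0.4055, 0.0776], [0.3626, 0.0914], [0.3338, 0.1362], [0.2971, 0.068]]
[0.5103, -0.2623, 0.1431, -0.0017] [[0.6709, 0.2129], [0.1659, 0.2185], [0.0985, 0.2259], [0.7004, 0.1553], [0.6, 0.0118], [1.6317, 0.7308], [3.0491, 0.7089], [0.1267, 1.1319]]
z0 [ 0.51032517 -0.26230786  0.14333411] corner [[ 0.59924982 -0.14338601  0.02      ]]
[[185.58734296  75.6248324 ]
 [189.31262842  77.15173198]
 [199.10281379 247.91153879]]
tube_a [([352.9, 173.9], 0.96), ([78.4, 203.3], 0.91), ([195.3, 170.5], 0.79), ([146.3, 278.4], 0.66)]
angle_piece [([274.0, 168.0], 0.8)]
pos [0.4856 0.23   0.361 ] yaw 0.1032 t 4.15 -> offset [ 0.247 -0.059  0.016] spin -0.01
```

View pics/w2.png

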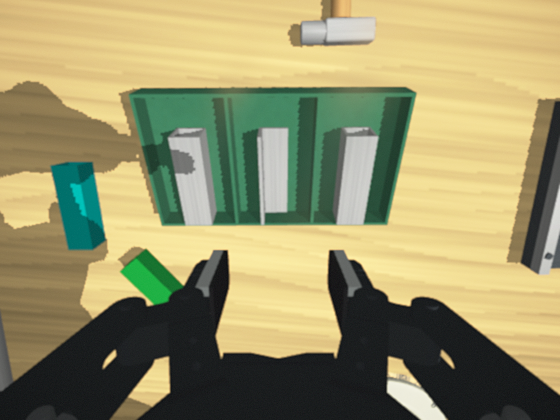

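Wrist view over the bin: the left tube is at (192,175), the right tube at (354,175), both with an open end visible. The angle piece is in the middle at (274,168), its upright leg on its left edge. The turquoise look-alike is at (78,205) and the green one at (150,278).

Run:
```python
import cv2
t=cv2.imread("pics/w2.png");cv2.imwrite("pics/w2c.png",cv2.resize(t[80:235,125:425],None,fx=2.6,fy=2.6,interpolation=cv2.INTER_CUBIC))
```

```text
(no output)
```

View pics/w2c.png

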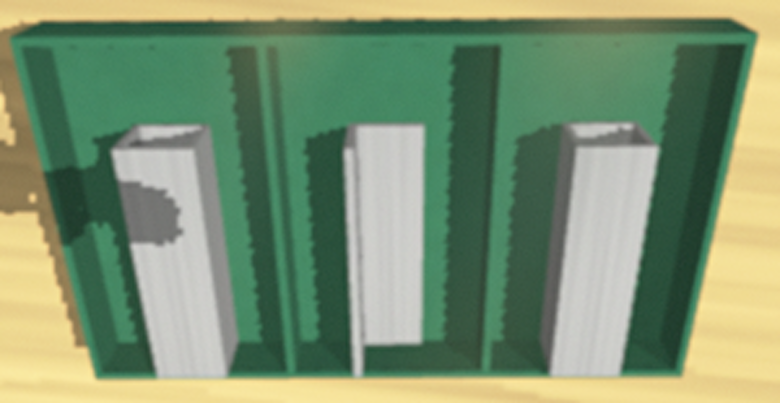

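Run:
```python
from h import *
import pickle
W=pickle.load(open("w2.pkl","rb"));T=cam(camera("top"))
f=lambda a:np.array(a)/2.6+[125,80]-.3
wb=f([(12,35),(756,33),(682,375),(97,377)])
bt=np.array([(147,225),(362,207),(371,325),(158,344)])/1.9+80
for o in ([(W,wb)],[(W,wb),(T,bt)]): print("bin",*[np.round(v,4).tolist() for v in fit(RIM,o,[.5,.235,.1,0])])
b=fit(RIM,[(W,wb)],[.5,.235,.1])[0]; print(b)
c,s=np.cos(S),np.sin(S)
top=np.array([[a*c-.0175*s,y,a*s+.0175*c] for a,y in ((.06,.0175),(.06,-.0175),(-.06,-.0175),(-.06,.0175))])
for n,px in (("L",[(112,150),(195,150),(228,377),(157,377)]),("R",[(572,148),(657,148),(622,375),(551,376)])):
    t,r=fit(top,[(W,f(px))],[.5,.235,.1,.05]); print(n,"mid",t.round(4),r.max().round(2))
    m=np.array([slope(-L+.004+.06,{"L":.1,"R":-.1}[n],.0175)]); print("  expected",place(b,m).round(4))
```

```text
bin [0.5038, 0.2382, 0.1057, -0.0043] [[0.2732, 0.8477], [0.1367, 1.2175], [1.6635, 2.2498], [0.9637, 2.1985]]
bin [0.5049, 0.2379, 0.1044, -0.0052] [[0.9264, 2.0013], [0.0429, 1.9759], [1.6419, 1.4658], [1.2725, 1.1442], [2.9372, 0.0332], [0.6856, 0.3663], [0.2659, 2.3172], [0.2968, 1.8751]]
[0.50328603 0.23769974 0.10540316]
L mid [0.47   0.335  0.1048 0.0492] 0.51
  expected [[0.4653 0.3342 0.0488]]
R mid [0.4912 0.1364 0.125  0.0496] 0.77
  expected [[0.4863 0.1353 0.0488]]
```

Run:
```python
from h import *
goto(.491,.136,.2,.108)
```

```text
pos [0.4856 0.2301 0.361 ] yaw 0.1035 t 4.2 -> offset [-0.073  1.57   2.683] spin -0.026
```

Emit:
apply_moves:
  motion:
    - {"jaw":52,"offset":[-0.07,1.57,2.0],"spin":0}
    - {"jaw":52,"offset":[-0.07,1.57,2.68],"spin":0}
    - {"jaw":52,"offset":[-0.07,1.57,2.68],"spin":0}
    - {"jaw":52,"offset":[-0.07,1.57,2.68],"spin":0}
    - {"jaw":52,"offset":[-0.07,1.57,2.68],"spin":0}
    - {"jaw":52,"offset":[-0.07,1.57,2.68],"spin":0}

```text
time_s: 4.95
eef_pos: [0.4919, 0.1374, 0.2016]
orientation: [-3.137, -0.165, -0.005]
wrist_force: [0.2, -0.3, 0.8]
width: 0.609
grasp_force: 0.0
```

```bash
cat >> h.py <<'E'
def tubebox(tilt=S):
    c,s=np.cos(tilt),np.sin(tilt)
    return np.array([[a*c-n*s,y,a*s+n*c] for a in (-.06,.06) for y in (-.0175,.0175) for n in (-.0175,.0175)])
def check(p,t,tilt=S): # compare net mask with projected tube (t=x,y,yaw,z of mid)
    q=proj(cam(p),place(t,tubebox(tilt))); h=cv2.convexHull(q.astype(np.float32)); M=np.zeros((420,560),np.uint8); cv2.fillConvexPoly(M,h.astype(np.int32),1)
    ms=nets.masks_of("tube_a",p); c=q.mean(0); m=min(ms,key=lambda d:np.hypot(*(np.array(d["xy"])-c)))
    a=m["pixels"]; print("conf",m["confidence"],"IoU",(a&(M>0)).sum()/(a|(M>0)).sum())
    box=lambda z:[f(np.nonzero(z)[k]) for k in (1,0) for f in (np.min,np.max)]
    print("mask box",box(a),"model box",box(M),"mask c",np.argwhere(a).mean(0)[::-1].round(1),"model c",np.argwhere(M).mean(0)[::-1].round(1)); return a,M
E
python3 - <<'E'
from h import *
p=camera("wrist"); a,M=check(p,[.491,.136,.108,.049]); check(camera("top"),[.491,.136,.108,.049])
f=p["frame"].copy(); cv2.drawContours(f,cv2.findContours(M,0,2)[0],-1,(0,0,255),1); cv2.imwrite("pics/w3.png",f)
goto(.491,.136,.110,.108)
E
```

```text
conf 0.61 IoU 0.9516848364717542
mask box [np.int64(254), np.int64(309), np.int64(132), np.int64(288)] model box [np.int64(252), np.int64(309), np.int64(132), np.int64(288)] mask c [281.3 206.9] model c [280.5 206.8]
conf 0.43 IoU 0.14104372355430184
mask box [np.int64(249), np.int64(263), np.int64(245), np.int64(252)] model box [np.int64(244), np.int64(262), np.int64(205), np.int64(253)] mask c [256.  248.7] model c [253.3 229. ]
pos [0.4913 0.1372 0.2009] yaw 0.1053 t 5.15 -> offset [-0.01   0.019  1.515] spin -0.015
```

View pics/w3.png

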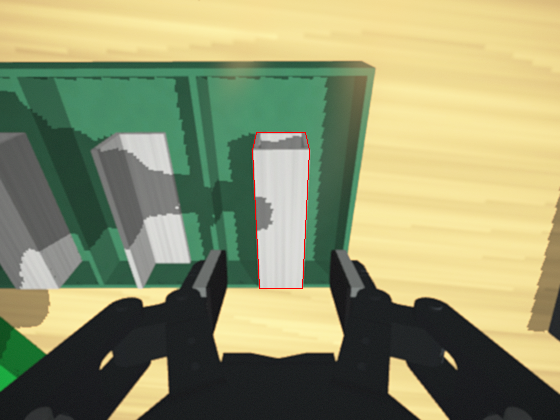

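The model outline of the right tube (mid at 0.491, 0.136, 0.049) matches the second wrist view to about 1 px: (254–309, 132–288). The middle piece is clearly an L section. I'll descend and grip.

Emit:
apply_moves:
  force: 50
  motion:
    - {"jaw":52,"offset":[0,0.02,0.8],"spin":0}
    - {"jaw":52,"offset":[0,0.02,1.3],"spin":0}
    - {"jaw":52,"offset":[0,0.02,1.5],"spin":0}
    - {"jaw":52,"offset":[0,0.02,1.5],"spin":0}
    - {"jaw":25,"offset":[0,0.02,1.5],"spin":0}
    - {"jaw":25,"offset":[0,0.02,1.5],"spin":0}
    - {"jaw":25,"offset":[0,0.02,1.5],"spin":0}
    - {"jaw":25,"offset":[0,0.02,1.5],"spin":0}
    - {"jaw":25,"offset":[0,0.02,1.5],"spin":0}

```text
time_s: 6.28
eef_pos: [0.4917, 0.1356, 0.1113]
orientation: [-3.137, -0.164, -0.003]
wrist_force: [-1.7, -0.5, 8.7]
width: 0.401
grasp_force: 51.2
```

Emit:
apply_moves:
  motion:
    - {"jaw":25,"offset":[0,0,-0.5],"spin":0}
    - {"jaw":25,"offset":[0,0,-1.5],"spin":0}
    - {"jaw":25,"offset":[0,0,-1.8],"spin":0}
    - {"jaw":25,"offset":[0,0,-1.8],"spin":0}

```text
time_s: 6.78
eef_pos: [0.4917, 0.1356, 0.2198]
orientation: [-3.137, -0.164, -0.006]
wrist_force: [-0.0, -0.1, -4.9]
width: 0.4
grasp_force: 51.4
```

```bash
cat >> h.py <<'E'
CO=np.array([.5992,-.1434,.143])
def corner2w(x,y): return place(CO,[[x,y,0]])[0,:2]
E
python3 - <<'E'
from h import *
s=env.sense();print(s["width"],s["grasp_force"],s["wrist_force"])
print(corner2w(-.072,-.045)); goto(*corner2w(-.072,-.045),.2,.143)
E
```

```text
0.3996094726001573 51.37642979621887 [-0.01129923 -0.10415473 -4.91839671]
[ 0.534348   -0.19820163]
pos [0.4917 0.1356 0.2198] yaw 0.1047 t 6.775 -> offset [0.124 5.607 0.329] spin -0.22
```

Emit:
apply_moves:
  motion:
    - {"jaw":25,"offset":[0.12,5.6,0.3],"spin":-0.22}
    - {"jaw":25,"offset":[0.12,5.6,0.3],"spin":-0.22}
    - {"jaw":25,"offset":[0.12,5.6,0.3],"spin":-0.22}
    - {"jaw":25,"offset":[0.12,5.6,0.3],"spin":-0.22}
    - {"jaw":25,"offset":[0.12,5.6,0.3],"spin":-0.22}
    - {"jaw":25,"offset":[0.12,5.6,0.3],"spin":-0.22}
    - {"jaw":25,"offset":[0.12,5.6,0.3],"spin":-0.22}
    - {"jaw":25,"offset":[0.12,5.6,0.3],"spin":-0.22}
    - {"jaw":25,"offset":[0.12,5.6,1.0],"spin":-0.22}
    - {"jaw":25,"offset":[0.12,5.6,1.6],"spin":-0.22}
    - {"jaw":25,"offset":[0.12,5.6,1.6],"spin":-0.22}

```text
time_s: 8.15
eef_pos: [0.5322, -0.196, 0.1202]
orientation: [-3.131, -0.227, 0.007]
wrist_force: [-0.7, 0.4, -3.0]
width: 0.403
grasp_force: 51.6
```

Run:
```python
from h import *
p=camera("wrist"); s=env.sense(); x,y,z=s["eef_pos"]; a,M=check(p,[x,y,.143,z-.062])
goto(*corner2w(-.072,-.045),.098,.143)
```

```text
conf 0.65 IoU 0.8485543827443781
mask box [np.int64(226), np.int64(330), np.int64(141), np.int64(357)] model box [np.int64(229), np.int64(336), np.int64(139), np.int64(378)] mask c [278.2 242.2] model c [281.7 250.3]
pos [ 0.5337 -0.1971  0.1228] yaw 0.1441 t 8.25 -> offset [0.008 0.019 0.414] spin 0.006
```

Emit:
apply_moves:
  force: 25
  motion:
    - {"jaw":25,"offset":[0,0,0.1],"spin":0}
    - {"jaw":25,"offset":[0,0,0.16],"spin":0}
    - {"jaw":25,"offset":[0,0,0.22],"spin":0}
    - {"jaw":25,"offset":[0,0,0.28],"spin":0}
    - {"jaw":25,"offset":[0,0,0.28],"spin":0}

```text
time_s: 8.88
eef_pos: [0.5351, -0.1985, 0.1064]
orientation: [3.132, 0.224, 0.006]
wrist_force: [4.6, -0.5, 5.6]
width: 0.4
grasp_force: 53.4
```

Emit:
apply_moves:
  force: 25
  motion:
    - {"jaw":25,"offset":[0,0,0.04],"spin":0}
    - {"jaw":25,"offset":[0,0,0.08],"spin":0}
    - {"jaw":25,"offset":[0,0,0.12],"spin":0}
    - {"jaw":25,"offset":[0,0,0.12],"spin":0}

```text
time_s: 9.38
eef_pos: [0.5351, -0.1985, 0.0992]
orientation: [3.132, 0.224, 0.006]
wrist_force: [4.8, 0.1, 6.4]
width: 0.402
grasp_force: 54.1
```

Run:
```python
from h import *
p=camera("wrist"); s=env.sense(); x,y,z=s["eef_pos"]
for tl in (0,.06,.12): check(p,[x,y,.143,.0375],tl)
p=camera("side"); cv2.imwrite("pics/s4.png",cv2.resize(p["frame"][60:260,240:500],None,fx=3,fy=3)); goto(x,y,.098,.143)
```

```text
conf 0.57 IoU 0.8047068538398018
mask box [np.int64(231), np.int64(327), np.int64(147), np.int64(356)] model box [np.int64(232), np.int64(326), np.int64(144), np.int64(402)] mask c [278.5 246.7] model c [279.  267.5]
conf 0.57 IoU 0.8215169194865811
mask box [np.int64(231), np.int64(327), np.int64(147), np.int64(356)] model box [np.int64(231), np.int64(327), np.int64(143), np.int64(397)] mask c [278.5 246.7] model c [279.  263.8]
conf 0.57 IoU 0.8267701717243001
mask box [np.int64(231), np.int64(327), np.int64(147), np.int64(356)] model box [np.int64(230), np.int64(329), np.int64(142), np.int64(391)] mask c [278.5 246.7] model c [279.3 259.7]
pos [ 0.5349 -0.1985  0.0992] yaw 0.143 t 9.625 -> offset [0.001 0.    0.02 ] spin 0.0
```

View pics/s4.png

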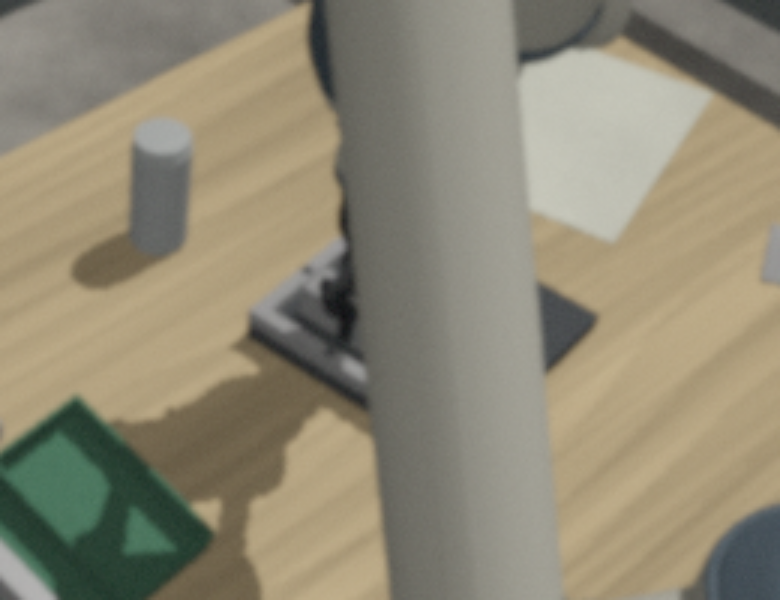

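The arm hides the plate in this side view, so it doesn't help; the can is undisturbed. I'll go by force instead and keep pressing gently.

Emit:
apply_moves:
  motion:
    - {"jaw":25,"offset":[0,0,0.03],"spin":0}
    - {"jaw":25,"offset":[0,0,0.05],"spin":0}
    - {"jaw":25,"offset":[0,0,0.05],"spin":0}

```text
time_s: 10.0
eef_pos: [0.5352, -0.1986, 0.0978]
orientation: [3.131, 0.224, 0.008]
wrist_force: [-2.5, 3.5, 38.3]
width: 0.403
grasp_force: 58.2
```

Emit:
apply_moves:
  motion:
    - {"jaw":25,"offset":[0,0,-0.03],"spin":0}
    - {"jaw":25,"offset":[0.05,0,-0.03],"spin":0}
    - {"jaw":25,"offset":[0.1,0,-0.03],"spin":0}
    - {"jaw":25,"offset":[0.12,0,-0.03],"spin":0}

```text
time_s: 10.5
eef_pos: [0.5397, -0.1971, 0.0978]
orientation: [3.133, 0.225, -0.002]
wrist_force: [-14.4, -2.3, 26.2]
width: 0.401
grasp_force: 56.7
```

Run:
```python
from h import *
s=env.sense(); x,y,z=s["eef_pos"]; print(place([0,0,-CO[2]],[[x-CO[0],y-CO[1],z]]), s["wrist_force"])
p=camera("wrist"); check(p,[x,y,.143,.0375],0); cv2.imwrite("pics/w5.png",p["frame"])
q=place(CO,[[0,-.02,.036],[0,-.1,.036],[0,-.045,.02]]); print(proj(cam(p),q))
```

```text
[[-0.06654331 -0.04462628  0.09784439]] [-14.39973978  -2.32971721  26.19367068]
conf 0.9 IoU 0.7921932419109079
mask box [np.int64(232), np.int64(325), np.int64(148), np.int64(357)] model box [np.int64(232), np.int64(327), np.int64(143), np.int64(403)] mask c [278.5 247.9] model c [279.5 267.8]
[[221.40371656 131.89869001]
 [411.3188231  131.76689739]
 [280.46803662 129.86637497]]
```

View pics/w5.png

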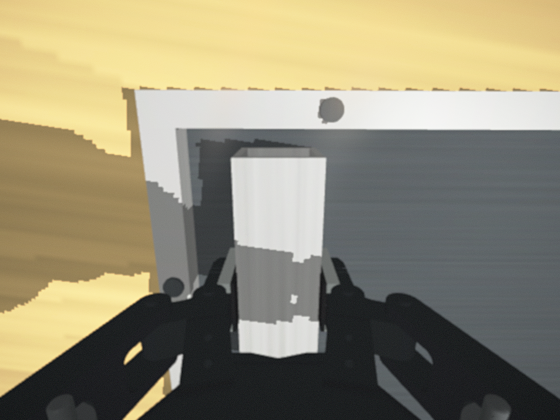

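The tube lies flat, its end at row ~150. The end stop's inner edge is at row 131, so roughly 8–9 mm is still to go. I'll slide it in and watch the force.

Emit:
apply_moves:
  motion:
    - {"jaw":25,"offset":[0,0,-0.015],"spin":0}
    - {"jaw":25,"offset":[0.05,0,-0.015],"spin":0}
    - {"jaw":25,"offset":[0.1,0,-0.015],"spin":0}
    - {"jaw":25,"offset":[0.12,0,-0.015],"spin":0}

```text
time_s: 11.1
eef_pos: [0.5477, -0.1958, 0.0979]
orientation: [-3.134, -0.225, 0.001]
wrist_force: [-5.0, 0.3, 8.0]
width: 0.398
grasp_force: 54.5
```

Run:
```python
from h import *
s=env.sense(); x,y,z=s["eef_pos"]; print(place([0,0,-CO[2]],[[x-CO[0],y-CO[1],z]]), s["wrist_force"])
p=camera("wrist"); check(p,[x,y,.143,.0375],0)
```

```text
[[-0.05841472 -0.04456566  0.09787467]] [-5.03485288  0.25798242  8.00980054]
conf 0.75 IoU 0.7898256076624198
mask box [np.int64(232), np.int64(326), np.int64(148), np.int64(357)] model box [np.int64(232), np.int64(327), np.int64(144), np.int64(403)] mask c [278.6 247.4] model c [279.5 268.3]
```

Emit:
apply_moves:
  motion:
    - {"jaw":25,"offset":[0.02,0,0],"spin":0}
    - {"jaw":25,"offset":[0.04,0,0],"spin":0}
    - {"jaw":25,"offset":[0.05,0,0],"spin":0}
    - {"jaw":25,"offset":[0.05,0,0],"spin":0}

```text
time_s: 11.7
eef_pos: [0.5493, -0.1955, 0.0979]
orientation: [-3.133, -0.225, 0.005]
wrist_force: [-16.0, -4.6, 13.6]
width: 0.404
grasp_force: 55.5
```

Emit:
apply_moves:
  motion:
    - {"jaw":25,"offset":[0.03,0,0],"spin":0}
    - {"jaw":25,"offset":[0.05,0,0],"spin":0}
    - {"jaw":25,"offset":[0.05,0,0],"spin":0}

```text
time_s: 12.08
eef_pos: [0.5498, -0.1953, 0.0978]
orientation: [-3.132, -0.225, 0.013]
wrist_force: [-34.5, -13.5, 27.4]
width: 0.403
grasp_force: 57.1
```

Emit:
apply_moves:
  motion:
    - {"jaw":25,"offset":[-0.09,0,-0.02],"spin":0}
    - {"jaw":48,"offset":[-0.09,0,-0.02],"spin":0}
    - {"jaw":48,"offset":[-0.09,0,-0.02],"spin":0}
    - {"jaw":48,"offset":[-0.09,0,-0.02],"spin":0}
    - {"jaw":48,"offset":[-0.09,0,-0.6],"spin":0}
    - {"jaw":48,"offset":[-0.09,0,-1.2],"spin":0}
    - {"jaw":0,"offset":[-0.09,0.85,-1.2],"spin":0}
    - {"jaw":0,"offset":[-0.09,0.85,-1.2],"spin":0}
    - {"jaw":0,"offset":[-0.09,0.85,-1.2],"spin":0}
    - {"jaw":0,"offset":[-0.09,0.85,-1.2],"spin":0}

```text
time_s: 13.32
eef_pos: [0.5554, -0.2453, 0.1695]
orientation: [-3.133, -0.225, 0.001]
wrist_force: [-0.1, 0.9, 0.1]
width: 0.003
grasp_force: 0.0
```

```bash
cat >> h.py <<'E'
def incorner(): 
    s=env.sense(); x,y,z=s["eef_pos"]; print("corner-frame TCP",place([0,0,-CO[2]],[[x-CO[0],y-CO[1],z]])[0].round(4),"F",s["wrist_force"].round(1))
def fitmask(p,xy0,tilt=0): # fit tube flat on plate (corner frame x,y,yaw) to net mask by area overlap
    from scipy.optimize import minimize
    ms=nets.masks_of("tube_a",p); z=.0375
    def model(v):
        w=corner2w(v[0],v[1]); q=proj(cam(p),place([*w,CO[2]+v[2],z],tubebox(0))); h=cv2.convexHull(q.astype(np.float32))
        M=np.zeros((420*4,560*4),np.uint8); cv2.fillConvexPoly(M,np.round(h*4+1.5).astype(np.int32),1); return cv2.resize(M.astype(np.float32),(560,420),interpolation=cv2.INTER_AREA)
    c=np.argwhere(model([*xy0,0])>0).mean(0)[::-1]; m=min(ms,key=lambda d:np.hypot(*(np.array(d["xy"])-c))); a=m["pixels"].astype(np.float32)
    r=minimize(lambda v:np.abs(model(np.array(v)*[1,1,5])-a).sum(),[*xy0,0],method="Nelder-Mead",options=dict(initial_simplex=[[*xy0,0],[xy0[0]+.008,xy0[1],0],[xy0[0],xy0[1]+.008,0],[*xy0,.01]],xatol=1e-5))
    v=r.x*[1,1,5]; print("tube corner-frame",v.round(4),"err px",round(r.fun),"of",a.sum(),"conf",round(m["confidence"],2)); return v
E
python3 - <<'E'
from h import *
incorner(); print(env.sense()["width"])
p=camera("wrist"); cv2.imwrite("pics/w6.png",p["frame"]); fitmask(p,(-.061,-.045)); fitmask(camera("top"),(-.061,-.045))
E
```

```text
corner-frame TCP [-0.0579 -0.0947  0.1695] F [-0.1  0.9  0.1]
0.0026449834524314647
tube corner-frame [-0.0609 -0.0439 -0.0041] err px 1155 of 9801.0 conf 0.67
tube corner-frame [-0.0605 -0.0445 -0.0059] err px 55 of 669.0 conf 0.68
```

View pics/w6.png

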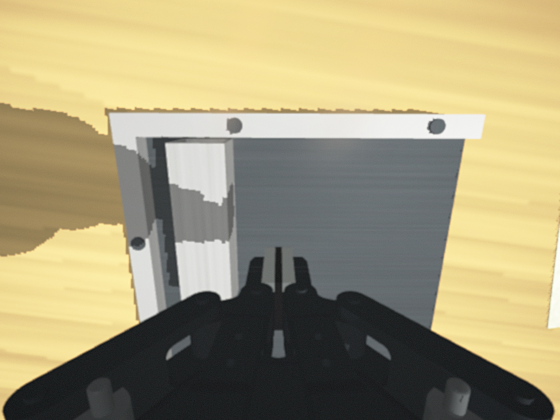

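View: the first tube is against the end stop, about (165–237, 140). There is a gap to the side stop on its left. The closed fingers are at (278,260), with wide knuckles further up. I'll turn the tool 90° so that the slim finger side does the pushing, low on the tube.

Emit:
apply_moves:
  motion:
    - {"jaw":0,"offset":[-0.05,0,0],"spin":-1}
    - {"jaw":0,"offset":[-0.05,0,0],"spin":-2}
    - {"jaw":0,"offset":[-0.05,0,0],"spin":-3}
    - {"jaw":0,"offset":[-0.05,0,0],"spin":-4}
    - {"jaw":0,"offset":[-0.05,0,0],"spin":-5}
    - {"jaw":0,"offset":[-0.05,0,0],"spin":-6}
    - {"jaw":0,"offset":[-0.05,0,0],"spin":-7}
    - {"jaw":0,"offset":[-0.05,0,0],"spin":-8}
    - {"jaw":0,"offset":[-0.05,0,0.4],"spin":-9}
    - {"jaw":0,"offset":[-0.05,0,0.9],"spin":-9}
    - {"jaw":0,"offset":[-0.05,0,1.2],"spin":-9}
    - {"jaw":0,"offset":[-0.05,0,1.2],"spin":-9}
    - {"jaw":0,"offset":[-0.05,0,1.2],"spin":-9}

```text
time_s: 15.15
eef_pos: [0.553, -0.2468, 0.0986]
orientation: [2.057, 2.374, 0.0]
wrist_force: [1.1, 0.2, -0.8]
width: -0.001
grasp_force: 0.0
```

Run:
```python
from h import *
incorner(); goto(*corner2w(-.061,-.0735),.097,.143+np.pi/2);goto(*corner2w(-.061,-.046),.097,.143+np.pi/2)
```

```text
corner-frame TCP [-0.0605 -0.0958  0.0986] F [ 1.1  0.2 -0.8]
pos [ 0.553  -0.2468  0.0986] yaw 1.7137 t 15.15 -> offset [ 0.372 -0.009  0.026] spin -0.001
pos [ 0.553  -0.2468  0.0986] yaw 1.7137 t 15.15 -> offset [ 0.83  -0.009  0.026] spin -0.001
```

Emit:
apply_moves:
  motion:
    - {"jaw":0,"offset":[0.2,0,0],"spin":0}
    - {"jaw":0,"offset":[0.3,0,0],"spin":0}
    - {"jaw":0,"offset":[0.38,0,0],"spin":0}
    - {"jaw":0,"offset":[0.46,0,0],"spin":0}
    - {"jaw":0,"offset":[0.54,0,0],"spin":0}
    - {"jaw":0,"offset":[0.62,0,0],"spin":0}
    - {"jaw":0,"offset":[0.7,0,0],"spin":0}
    - {"jaw":0,"offset":[0.74,0,0],"spin":0}
    - {"jaw":0,"offset":[0.74,0,0],"spin":0}

```text
time_s: 16.27
eef_pos: [0.546, -0.2024, 0.0976]
orientation: [-2.056, -2.374, 0.0]
wrist_force: [0.6, -0.1, 0.1]
width: 0.002
grasp_force: 0.0
```

Run:
```python
from h import *
incorner(); p=camera("top"); fitmask(p,(-.061,-.022)); p=camera("wrist"); cv2.imwrite("pics/w7.png",p["frame"]); fitmask(p,(-.061,-.022))
```

```text
corner-frame TCP [-0.061  -0.0508  0.0976] F [ 0.6 -0.1  0.1]
tube corner-frame [-0.056  -0.0212  0.0343] err px 472 of 233.0 conf 0.59
tube corner-frame [-0.0606 -0.0217  0.0001] err px 576 of 30319.0 conf 0.8
```

Emit:
apply_moves:
  motion:
    - {"jaw":0,"offset":[0.03,0,0],"spin":0}
    - {"jaw":0,"offset":[0.05,0,0],"spin":0}
    - {"jaw":0,"offset":[0.06,0,0],"spin":0}
    - {"jaw":0,"offset":[0.06,0,0],"spin":0}
    - {"jaw":0,"offset":[0.06,0,0],"spin":0}

```text
time_s: 17.1
eef_pos: [0.5457, -0.1991, 0.0978]
orientation: [-2.057, -2.374, -0.0]
wrist_force: [-0.5, -0.0, 0.0]
width: -0.004
grasp_force: 0.0
```

Run:
```python
from h import *
incorner(); p=camera("wrist"); fitmask(p,(-.061,-.019))
```

```text
corner-frame TCP [-0.0609 -0.0475  0.0978] F [-0.5 -0.   0. ]
tube corner-frame [-0.0605 -0.019   0.0033] err px 1598 of 28269.0 conf 0.73
```

Emit:
apply_moves:
  motion:
    - {"jaw":0,"offset":[0.015,0,0],"spin":0}
    - {"jaw":0,"offset":[0.03,0,0],"spin":0}
    - {"jaw":0,"offset":[0.03,0,0],"spin":0}

```text
time_s: 17.58
eef_pos: [0.5457, -0.1985, 0.098]
orientation: [2.056, 2.373, -0.001]
wrist_force: [-2.9, -11.5, -0.3]
width: 0.005
grasp_force: 5.8
```

Run:
```python
from h import *
incorner(); p=camera("wrist"); fitmask(p,(-.061,-.019))
```

```text
corner-frame TCP [-0.0608 -0.0469  0.098 ] F [ -2.9 -11.5  -0.3]
tube corner-frame [-0.0605 -0.0185 -0.0089] err px 1989 of 27737.0 conf 0.84
```

Emit:
apply_moves:
  motion:
    - {"jaw":0,"offset":[-0.1,0,0],"spin":0}
    - {"jaw":0,"offset":[-0.4,0,-0.3],"spin":0}
    - {"jaw":20,"offset":[-0.4,0,-1.3],"spin":0}
    - {"jaw":52,"offset":[-0.4,0,-2.2],"spin":1}
    - {"jaw":52,"offset":[-0.4,0,-2.2],"spin":2}
    - {"jaw":52,"offset":[-0.4,0,-2.2],"spin":3}
    - {"jaw":52,"offset":[-0.4,0,-2.2],"spin":4}
    - {"jaw":52,"offset":[-0.4,0,-2.2],"spin":5}
    - {"jaw":52,"offset":[-0.4,0,-2.2],"spin":6}
    - {"jaw":52,"offset":[-0.4,0,-2.2],"spin":7}
    - {"jaw":52,"offset":[-0.4,0,-2.2],"spin":8}
    - {"jaw":52,"offset":[-0.4,0,-2.2],"spin":9.2}
    - {"jaw":52,"offset":[-0.4,0,-2.2],"spin":9.2}

```text
time_s: 19.3
eef_pos: [0.5489, -0.2211, 0.2297]
orientation: [-3.137, -0.169, 0.0]
wrist_force: [0.4, -0.3, -0.3]
width: 0.608
grasp_force: 0.0
```

Run:
```python
from h import *
incorner(); p=camera("wrist"); fitmask(p,(-.061,-.019)); cv2.imwrite("pics/w8.png",p["frame"])
goto(.470,.335,.2,.105)
```

```text
corner-frame TCP [-0.0609 -0.0698  0.2297] F [ 0.4 -0.3 -0.3]
tube corner-frame [-0.0609 -0.0181 -0.0039] err px 569 of 6038.0 conf 0.63
pos [ 0.5489 -0.2211  0.2297] yaw 0.1116 t 19.4 -> offset [-0.275 -9.358  0.497] spin 0.038
```

Tube 1 is seated at (-0.061, -0.018), as wanted. On to the left tube.

Emit:
apply_moves:
  motion:
    - {"jaw":52,"offset":[-0.27,-9.35,0],"spin":0.04}
    - {"jaw":52,"offset":[-0.27,-9.35,0],"spin":0.04}
    - {"jaw":52,"offset":[-0.27,-9.35,0],"spin":0.04}
    - {"jaw":52,"offset":[-0.27,-9.35,0],"spin":0.04}
    - {"jaw":52,"offset":[-0.27,-9.35,0],"spin":0.04}
    - {"jaw":52,"offset":[-0.27,-9.35,0],"spin":0.04}
    - {"jaw":52,"offset":[-0.27,-9.35,0],"spin":0.04}
    - {"jaw":52,"offset":[-0.27,-9.35,0.2],"spin":0.04}
    - {"jaw":52,"offset":[-0.27,-9.35,0.5],"spin":0.04}
    - {"jaw":52,"offset":[-0.27,-9.35,0.5],"spin":0.04}
    - {"jaw":52,"offset":[-0.27,-9.35,0.5],"spin":0.04}
    - {"jaw":52,"offset":[-0.27,-9.35,0.5],"spin":0.04}

```text
time_s: 20.9
eef_pos: [0.4727, 0.3338, 0.2002]
orientation: [-3.138, -0.159, -0.001]
wrist_force: [-0.1, 0.2, 0.3]
width: 0.607
grasp_force: 0.0
```

Run:
```python
from h import *
p=camera("wrist")
for dx,dy in ((0,0),(0,.002),(0,-.002)): check(p,[.470+dx,.335+dy,.105,.049])
goto(.470,.335,.111,.105)
```

```text
conf 0.87 IoU 0.9587769249814311
mask box [np.int64(249), np.int64(305), np.int64(134), np.int64(291)] model box [np.int64(248), np.int64(305), np.int64(134), np.int64(290)] mask c [277.3 209.5] model c [276.7 208.5]
conf 0.87 IoU 0.8461092427229503
mask box [np.int64(249), np.int64(305), np.int64(134), np.int64(291)] model box [np.int64(244), np.int64(301), np.int64(133), np.int64(290)] mask c [277.3 209.5] model c [273.4 208.5]
conf 0.87 IoU 0.9081522391643655
mask box [np.int64(249), np.int64(305), np.int64(134), np.int64(291)] model box [np.int64(251), np.int64(308), np.int64(134), np.int64(290)] mask c [277.3 209.5] model c [279.5 208.8]
pos [0.4727 0.3341 0.2002] yaw 0.1002 t 21.1 -> offset [-0.044 -0.02   1.486] spin -0.028
```

Emit:
apply_moves:
  force: 50
  motion:
    - {"jaw":52,"offset":[-0.04,-0.02,0.8],"spin":-0.03}
    - {"jaw":52,"offset":[-0.04,-0.02,1.3],"spin":-0.03}
    - {"jaw":52,"offset":[-0.04,-0.02,1.49],"spin":-0.03}
    - {"jaw":52,"offset":[-0.04,-0.02,1.49],"spin":-0.03}
    - {"jaw":25,"offset":[-0.04,-0.02,1.49],"spin":-0.03}
    - {"jaw":25,"offset":[-0.04,-0.02,1.49],"spin":-0.03}
    - {"jaw":25,"offset":[-0.04,-0.02,1.49],"spin":-0.03}
    - {"jaw":25,"offset":[-0.04,-0.02,1.49],"spin":-0.03}
    - {"jaw":25,"offset":[-0.04,-0.02,1.0],"spin":-0.03}
    - {"jaw":25,"offset":[-0.04,-0.02,0],"spin":-0.03}
    - {"jaw":25,"offset":[-0.04,-0.02,-0.3],"spin":-0.03}
    - {"jaw":25,"offset":[-0.04,-0.02,-0.3],"spin":-0.03}

```text
time_s: 22.6
eef_pos: [0.4703, 0.3361, 0.2197]
orientation: [-3.135, -0.167, -0.005]
wrist_force: [-0.7, -0.0, -4.0]
width: 0.399
grasp_force: 51.3
```

Run:
```python
from h import *
goto(*corner2w(-.071,-.082),.2,.143)
```

```text
pos [0.4703 0.3361 0.2197] yaw 0.1065 t 22.6 -> offset [0.153 9.585 0.314] spin -0.209
```

Emit:
apply_moves:
  motion:
    - {"jaw":25,"offset":[0.15,9.6,0],"spin":-0.2}
    - {"jaw":25,"offset":[0.15,9.6,0],"spin":-0.2}
    - {"jaw":25,"offset":[0.15,9.6,0],"spin":-0.2}
    - {"jaw":25,"offset":[0.15,9.6,0],"spin":-0.2}
    - {"jaw":25,"offset":[0.15,9.6,0],"spin":-0.2}
    - {"jaw":25,"offset":[0.15,9.6,0],"spin":-0.2}
    - {"jaw":25,"offset":[0.15,9.6,0],"spin":-0.2}
    - {"jaw":25,"offset":[0.15,9.6,0],"spin":-0.2}
    - {"jaw":25,"offset":[0.15,9.6,0],"spin":-0.2}
    - {"jaw":25,"offset":[0.15,9.6,0],"spin":-0.2}
    - {"jaw":25,"offset":[0.15,9.6,0],"spin":-0.2}
    - {"jaw":25,"offset":[0.15,9.6,0],"spin":-0.2}
    - {"jaw":25,"offset":[0.15,9.6,0.9],"spin":-0.2}
    - {"jaw":25,"offset":[0.15,9.6,1.5],"spin":-0.2}
    - {"jaw":25,"offset":[0.15,9.6,1.5],"spin":-0.2}
    - {"jaw":25,"offset":[0.15,9.6,1.5],"spin":-0.2}

```text
time_s: 24.6
eef_pos: [0.5405, -0.2355, 0.1291]
orientation: [3.133, 0.223, 0.002]
wrist_force: [0.2, -0.7, -2.5]
width: 0.399
grasp_force: 51.6
```

Run:
```python
from h import *
incorner(); goto(*corner2w(-.071,-.082),.098,.143)
```

```text
corner-frame TCP [-0.0712 -0.0828  0.1291] F [ 0.2 -0.7 -2.5]
pos [ 0.5405 -0.2355  0.1291] yaw 0.1423 t 24.6 -> offset [ 0.003 -0.014  0.518] spin -0.004
```

Emit:
apply_moves:
  force: 25
  motion:
    - {"jaw":25,"offset":[0,0,0.2],"spin":0}
    - {"jaw":25,"offset":[0,0,0.27],"spin":0}
    - {"jaw":25,"offset":[0,0,0.33],"spin":0}
    - {"jaw":25,"offset":[0,0,0.39],"spin":0}
    - {"jaw":25,"offset":[0,0,0.44],"spin":0}
    - {"jaw":25,"offset":[0,0,0.48],"spin":0}
    - {"jaw":25,"offset":[0,0,0.51],"spin":0}
    - {"jaw":25,"offset":[0,0,0.53],"spin":0}
    - {"jaw":25,"offset":[0,0,0.53],"spin":0}

```text
time_s: 25.72
eef_pos: [0.5415, -0.2367, 0.0982]
orientation: [3.131, 0.221, 0.007]
wrist_force: [1.1, 2.8, 26.8]
width: 0.399
grasp_force: 56.6
```

Emit:
apply_moves:
  motion:
    - {"jaw":25,"offset":[0,0,-0.02],"spin":0}
    - {"jaw":25,"offset":[0.06,0,-0.02],"spin":0}
    - {"jaw":25,"offset":[0.12,0,-0.02],"spin":0}
    - {"jaw":25,"offset":[0.17,0,-0.02],"spin":0}
    - {"jaw":25,"offset":[0.2,0,-0.02],"spin":0}
    - {"jaw":25,"offset":[0.2,0,-0.02],"spin":0}

```text
time_s: 26.48
eef_pos: [0.5512, -0.2345, 0.0982]
orientation: [3.133, 0.222, -0.001]
wrist_force: [-10.2, -1.0, 21.0]
width: 0.398
grasp_force: 56.1
```

Run:
```python
from h import *
incorner()
```

```text
corner-frame TCP [-0.0605 -0.0834  0.0982] F [-10.2  -1.   21. ]
```

Emit:
apply_moves:
  motion:
    - {"jaw":25,"offset":[0.03,0,-0.01],"spin":0}
    - {"jaw":25,"offset":[0.06,0,-0.01],"spin":0}
    - {"jaw":25,"offset":[0.08,0,-0.01],"spin":0}
    - {"jaw":25,"offset":[0.08,0,-0.01],"spin":0}

```text
time_s: 26.98
eef_pos: [0.5553, -0.2338, 0.0983]
orientation: [-3.134, -0.222, 0.004]
wrist_force: [-14.4, -4.0, 16.0]
width: 0.402
grasp_force: 55.5
```

Run:
```python
from h import *
incorner()
```

```text
corner-frame TCP [-0.0564 -0.0833  0.0983] F [-14.4  -4.   16. ]
```

Emit:
apply_moves:
  motion:
    - {"jaw":25,"offset":[0.03,0,0],"spin":0}
    - {"jaw":25,"offset":[0.05,0,0],"spin":0}
    - {"jaw":25,"offset":[0.05,0,0],"spin":0}

```text
time_s: 27.35
eef_pos: [0.5557, -0.2337, 0.0982]
orientation: [-3.133, -0.222, 0.012]
wrist_force: [-36.3, -13.7, 29.6]
width: 0.401
grasp_force: 57.1
```

Run:
```python
from h import *
incorner()
```

```text
corner-frame TCP [-0.056  -0.0832  0.0982] F [-36.3 -13.7  29.6]
```

Emit:
apply_moves:
  motion:
    - {"jaw":25,"offset":[-0.08,0,-0.02],"spin":0}
    - {"jaw":48,"offset":[-0.08,0,-0.02],"spin":0}
    - {"jaw":48,"offset":[-0.08,0,-0.02],"spin":0}
    - {"jaw":48,"offset":[-0.08,0,-0.02],"spin":0}
    - {"jaw":48,"offset":[-0.08,0,-0.6],"spin":0}
    - {"jaw":48,"offset":[-0.08,0,-1.2],"spin":0}
    - {"jaw":0,"offset":[-0.1,0.8,-1.2],"spin":-1}
    - {"jaw":0,"offset":[-0.1,0.8,-1.2],"spin":-2}
    - {"jaw":0,"offset":[-0.1,0.8,-1.2],"spin":-3}
    - {"jaw":0,"offset":[-0.1,0.8,-1.2],"spin":-4}
    - {"jaw":0,"offset":[-0.1,0.8,-1.2],"spin":-5}
    - {"jaw":0,"offset":[-0.1,0.8,-1.2],"spin":-6}
    - {"jaw":0,"offset":[-0.1,0.8,-1.2],"spin":-7}
    - {"jaw":0,"offset":[-0.1,0.8,-1.2],"spin":-8}
    - {"jaw":0,"offset":[-0.1,0.8,-1.2],"spin":-9}
    - {"jaw":0,"offset":[-0.1,0.8,-1.2],"spin":-9}

```text
time_s: 29.35
eef_pos: [0.5604, -0.2815, 0.1697]
orientation: [-2.06, -2.372, -0.0]
wrist_force: [-0.9, -0.1, -0.1]
width: 0.003
grasp_force: 0.0
```

Run:
```python
from h import *
incorner(); p=camera("wrist"); fitmask(p,(-.061,-.018)); fitmask(p,(-.061,-.083)); cv2.imwrite("pics/w9.png",p["frame"])
goto(*corner2w(-.061,-.129),.0975,.143+np.pi/2)
```

```text
corner-frame TCP [-0.058  -0.1312  0.1697] F [-0.9 -0.1 -0.1]
tube corner-frame [-0.0604 -0.018  -0.0064] err px 186 of 17156.0 conf 0.93
tube corner-frame [-0.06   -0.0829 -0.0067] err px 158 of 11953.0 conf 0.68
pos [ 0.5604 -0.2815  0.1698] yaw 1.7083 t 29.5 -> offset [ 0.036 -0.048  1.204] spin -0.031
```

Emit:
apply_moves:
  motion:
    - {"jaw":0,"offset":[0,-0.05,0.7],"spin":-0.03}
    - {"jaw":0,"offset":[0,-0.05,1.2],"spin":-0.03}
    - {"jaw":0,"offset":[0,-0.05,1.2],"spin":-0.03}
    - {"jaw":0,"offset":[0.2,-0.05,1.2],"spin":-0.03}
    - {"jaw":0,"offset":[0.3,-0.05,1.2],"spin":-0.03}
    - {"jaw":0,"offset":[0.38,-0.05,1.2],"spin":-0.03}
    - {"jaw":0,"offset":[0.46,-0.05,1.2],"spin":-0.03}
    - {"jaw":0,"offset":[0.54,-0.05,1.2],"spin":-0.03}
    - {"jaw":0,"offset":[0.62,-0.05,1.2],"spin":-0.03}
    - {"jaw":0,"offset":[0.7,-0.05,1.2],"spin":-0.03}
    - {"jaw":0,"offset":[0.76,-0.05,1.2],"spin":-0.03}
    - {"jaw":0,"offset":[0.78,-0.05,1.2],"spin":-0.03}
    - {"jaw":0,"offset":[0.78,-0.05,1.2],"spin":-0.03}

```text
time_s: 31.12
eef_pos: [0.5506, -0.2354, 0.0976]
orientation: [-2.052, -2.378, -0.0]
wrist_force: [-0.0, -0.1, -0.3]
width: -0.001
grasp_force: 0.0
```

Run:
```python
from h import *
incorner()
```

```text
corner-frame TCP [-0.0613 -0.0842  0.0976] F [-0.  -0.1 -0.3]
```

Emit:
apply_moves:
  motion:
    - {"jaw":0,"offset":[0.02,0,0],"spin":0}
    - {"jaw":0,"offset":[0.04,0,0],"spin":0}
    - {"jaw":0,"offset":[0.045,0,0],"spin":0}
    - {"jaw":0,"offset":[0.045,0,0],"spin":0}

```text
time_s: 31.62
eef_pos: [0.5503, -0.2334, 0.0977]
orientation: [2.053, 2.378, -0.001]
wrist_force: [-0.8, -5.3, -2.7]
width: -0.003
grasp_force: 2.5
```

Run:
```python
from h import *
incorner()
```

```text
corner-frame TCP [-0.0612 -0.0821  0.0977] F [-0.8 -5.3 -2.7]
```

Emit:
apply_moves:
  motion:
    - {"jaw":0,"offset":[0.02,0,0],"spin":0}
    - {"jaw":0,"offset":[0.02,0,0],"spin":0}
    - {"jaw":0,"offset":[-0.1,0,0],"spin":0}
    - {"jaw":0,"offset":[-0.4,0,-0.3],"spin":0}
    - {"jaw":0,"offset":[-0.5,0,-1.2],"spin":0}
    - {"jaw":0,"offset":[-0.8,0,-2.2],"spin":0}
    - {"jaw":0,"offset":[-0.8,0,-2.2],"spin":0}
    - {"jaw":0,"offset":[-0.8,0,-2.2],"spin":0}
    - {"jaw":0,"offset":[-0.8,0,-2.2],"spin":0}

```text
time_s: 32.75
eef_pos: [0.5568, -0.2799, 0.2285]
orientation: [-2.051, -2.376, 0.0]
wrist_force: [0.3, -0.6, 0.3]
width: -0.001
grasp_force: 0.0
```

Run:
```python
from h import *
incorner(); p=camera("wrist"); fitmask(p,(-.061,-.018)); fitmask(p,(-.061,-.053)); cv2.imwrite("pics/w10.png",p["frame"])
```

```text
corner-frame TCP [-0.0614 -0.1291  0.2285] F [ 0.3 -0.6  0.3]
tube corner-frame [-0.0604 -0.0177 -0.0029] err px 650 of 8585.0 conf 0.94
tube corner-frame [-0.0609 -0.0531 -0.0039] err px 174 of 7456.0 conf 0.67
```

View pics/w10.png

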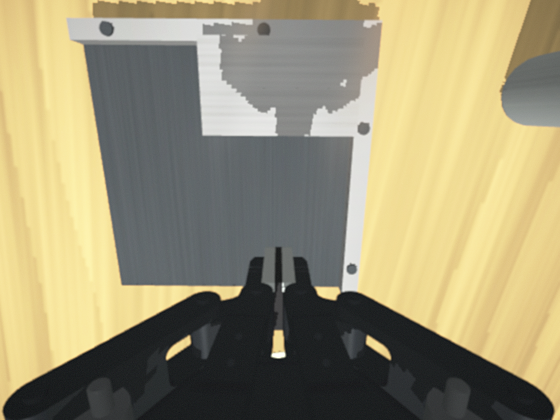

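The last view shows both tubes tucked into the corner as one solid block, about (200–365, 40–135), with no gaps to each other or to either stop. The fits are (-0.060, -0.018) and (-0.061, -0.053), within tolerance.

Run:
```python
from h import *
print(env.close_job())
```

```text
the job is handed in; nothing more can be done
None
```

The job is handed in: by the last camera fit, both tubes lie flat and tight in the plate's corner within tolerance (no verdict came back), and the angle piece, hammer and can were not touched.

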